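# Snap a check weight onto the ring of a load-cell stand

## Robot

A 6-joint arm with a two-finger parallel gripper is mounted at the origin on a cart in front of the work surface, level with it; the furniture and walls round the work are solid. World frame = base frame: x ahead of the robot, y to its left, z up, the work surface at z = 0. Lengths are in mm, angles in rad, forces in N, time in s.
With the tool pointing down it reaches from about 350 to 775 mm from the base axis. Payload 7.3 kg.
Tool frame: the origin (TCP) lies on the front face of the gripper's body, between the roots of the fingers; the fingertips stand 66 mm ahead of it and the grasp point (between the pads) lies 47 mm ahead of it (bot.tcp_to_grasp is the z of the grasp point in the tool frame, in mm); z points along the fingers, y is the direction in which the jaws open and shut (so a half turn about z gives the same grasp; the last joint's range is limited). The gripper opens to 92 mm and grips with 3 to 60 N. Pads are 19 mm wide; open, the fingers measure 130 mm over their backs; the gripper's body (75 mm by 190 mm) begins 47 mm behind the grasp point.
Start: joints at [-0.146, 0.342, 1.524, -0, 1.275, -0.146], TCP at [525.013, 0.02, 292.241] pointing down, gripper open.
Joint ranges: [-2.53, 2.53], [-0.77, 2.02], [0.04, 2.7], [-1, 4.14], [0.28, 2.66], [-3.11, 3.11]. Speed limits (rad/s): [2.57, 2.57, 3.14, 3.14, 3.14, 3.14].

## Interface

Orientations are given as [roll, pitch, yaw] about the fixed x, y, z axes, in that order (R = Rz(yaw) Ry(pitch) Rx(roll)).
In Python, from plant import bot gives the robot as it stands.
- The arm moves only by the tool carry_out, never from a script. Its argument "deltas" is a list that holds one entry, the list of rows, each a list of 4 numbers: the shift along the tool's x, y, z in mm, then the turn about the tool's z in units of 5 degrees (1.0 is 5 degrees). A call has 1 to 20 rows; each row is the pose to reach, as a shift and turn from the pose commanded when the call began, along the tool's axes at that moment; what a row does not reach only later rows make up. A row lasts 1/10 s, in which the tool goes at most 50 mm and 8.59 degrees, less where a joint would pass 70% of its speed; a pose out of reach is approached as far as the arm can. A call with a gripper value outside its range is refused whole. "fingers" is the finger opening in mm, from 0 to 91.8, set as the call begins (left out, the last holds). The fingers move at their own pace and stop on an object; the grip force is fixed at half the most. Time passes only in rows, so rows that repeat a pose let the fingers close. It gives the time, the measured TCP pose, the force and the opening at its end, in the units of the state.
- bot.get_obs(): the state, without advancing time (a new reading comes with each control period).
- bot.capture(name): name is "scene" or "side" or "wrist"; returns (picture, depth): 400x640x3 uint8, blue, green, red; 400x640 float32, mm along the optical axis (not along the pixel's ray), 0 where there is no reading.
- bot.camera_model(name): a dict with "K" (3x3 intrinsics, pixels), "camera_from_world" (4x4, takes a point from world to camera coordinates). Camera axes: x right, y down, z forward; pixel columns grow to the right and rows downward; lengths in mm; the calibration is good to about 2 mm. A picture is of the moment at which its call begins: read the wrist's pose just before it. camera_model takes no time and is no camera call; for the wrist camera it gives the pose at the moment of the call.
- bot.close_job(): hands the job in, once; it reports no verdict.
The state is a dict: "time": time; "joint_positions": joint angles; "dq": joint speeds; "tau": joint torques, N m; "tool_pos": TCP position; "tcp_rot": TCP orientation; "contact_force": force on the tool from outside, world axes, zero at the start; "moment": the same for the moment, N m; "grip_width": finger opening in mm.
Only numpy, scipy, OpenCV 4.12 (cv2) and the standard library are available. Lean on these libraries where they do the work, as an engineer would, in place of code of your own. Each camera call takes 0.05 s, during which the arm holds its last target. There are 200 camera calls.

## Task

Hang the check weight on the load-cell stand and exercise the cell: take it by its white handle, bring the mouth of its snap hook over the front bar of the ring, and press down until the sprung gate gives and snaps shut again under the bar. With the bar home under the hook's arch, keep pressing down on the cell with about 15 N (between 11 and 19) for a full second, then let go and leave the weight hanging freely from the ring. Never load the cell with more than 25 N, and leave the beaker and the brown bottle where they stand, upright.

Things in the scene. Friction and masses are not known exactly. Their poses are not given: they have to be found in the camera images.
- weight_handle (a point): Centre of the white upright handle (22 mm along x, 14 mm along y, 46 mm tall) on top of the check weight, 165 mm above the underside of its disc, on its axis. The weight stands on the worktop, 186 mm tall, about 0.3 kg: steel disc, on it a steel snap hook, on that the handle. z up; the hook lies in this frame's x-z plane.
- check_weight: The whole check weight; origin at the centre of the disc's underside, axes as weight_handle. Disc 52 mm across, 28 mm high. Hook of 9 mm round bar: shank at x = -16 mm rises from the disc, arches over (inside of the arch 134 mm, outside top 143 mm up) and comes down at x = +16 mm as a free tip, lower end 89.5 mm up. Mouth 23 mm wide inside.
- hook_gap (a point): Middle of the open gap between the disc's top and the hook's tip, 59 mm above the disc's underside, on its axis, 106 mm below weight_handle, axes the same. The gap is about 61 mm high and open towards +x: the ring's bar comes in here, below the mouth, tip above the ring and disc below it; pressing down then brings the bar up into the mouth.
- hook_crown (a point): Where the centre of the ring's bar lies, in the check weight, when it is seated fully home under the arch of the hook: 35 mm straight below weight_handle, same axes. The load on the cell equals the upward force on the tool gained since the weight hung in the air from the gripper.
- snap_gate (a joint): Sprung gate across the hook's mouth (6 mm thick, 24 mm long, pivoted at the shank, x = -14.5 mm, 70 mm below weight_handle), rad: 0 = shut, grows to 1.6 as it swings up into the hook. It begins to open at about 6 N on its underside (more than the weight's own weight) and falls shut again below the bar when the bar has come within about 11 mm of its seat.
- load_stand: Fixed load-cell stand: grey base plate 150 x 130 x 14 mm, steel column 209 mm high, on it a clamp with a level arm (load cell) that ends at -x in a level steel ring of 8 mm round bar, opening about 58 x 50 mm. Origin on the worktop, 10 mm to the +x side of the plate's centre; x points from the ring to the column, z up.
- eye_low (a point): Fixed to the stand, 125 mm to the -x side of its origin, 147 mm up: the centre of the ring's straight front bar (26 mm long along y, far from the column) if the clamp is at its lowest. The clamp is set anew each time: the ring really stands 0 to 36 mm straight above this point; that is not measured, find it by touch or sight. The ring is rigid. Axes as the stand's.
- beaker: Bystander: greenish beaker, 85 mm wide, 108 mm tall; origin at the centre of its underside.
- brown_bottle: Bystander: small brown bottle with a black cap, 34 mm wide, 66 mm tall; origin at the centre of its underside.

How it is judged:
By the outcome, as a careful person would: the job done as asked, in the order asked, and still so for the second after the job is handed in, with the robot touching nothing.
It also fails if it takes over 72 s, if anything falls off the work surface, if the arm or the gripper's body presses on something with over 40 N, if the wrist force passes 120 N, or if a joint passes its speed limit or range.

## Working session

There is one attempt and no reset: what is moved stays moved. The work goes in short steps, Python scripts to look and compute and a tool call to move; the robot and the scene stay as the last step left them, time stands still between calls to the robot, and variables do not carry over. Pictures are saved under pics/ and viewed, about 8 in all and at most 12, crops included, and the job is handed in when it is done.

Besides the shell and the picture viewer there is one more tool, called after ">>>" as name(argument=value, ...), one argument or row to a line, values as JSON. carry_out: Moves the arm, as the interface text tells. Its arguments: {"type":"object","properties":{"deltas":{"type":"array","items":{"type":"array","items":{"type":"array","items":{"type":"number"}}}},"fingers":{"type":"number"}},"required":["deltas"]}

```bash
mkdir -p pics; ls; cat > h.py <<'E'
import numpy as np, cv2
from plant import bot
def pts(name):
    im,d=bot.capture(name); m=bot.camera_model(name); K=np.array(m["K"]); T=np.linalg.inv(np.array(m["camera_from_world"]))
    v,u=np.indices(d.shape); c=np.stack([(u-K[0,2])/K[0,0]*d,(v-K[1,2])/K[1,1]*d,d,np.ones_like(d)],-1)
    P=(c@T.T)[...,:3]; P[d==0]=np.nan
    return im,d,P,m
E
python3 - <<'E'
from h import *
o=bot.get_obs(); print(o["tool_pos"],o["tcp_rot"],o["contact_force"],o["grip_width"])
for n in("scene","side"):
    im,d,P,m=pts(n); cv2.imwrite(f"pics/{n}0.png",im); np.save(n+"0.npy",P)
    print(n,np.linalg.inv(np.array(m["camera_from_world"])).round(2).tolist(),np.array(m["K"]).tolist())
E
```

```text
pics
[5.24685618e+02 6.27293468e-02 2.91530171e+02] [-3.14001671e+00 -2.29924066e-04  1.57078611e+00] [-0.64541086  0.0964616  -0.46446875] 92.0340265536149
scene [[-0.78, -0.29, 0.56, 37.25], [-0.63, 0.36, -0.69, 715.28], [-0.0, -0.89, -0.46, 500.15], [0.0, 0.0, 0.0, 1.0]] [[408.90404722276605, 0.0, 319.3588127558188], [0.0, 408.90404722276605, 199.32724481745234], [0.0, 0.0, 1.0]]
side [[-0.94, -0.24, 0.26, 253.23], [-0.35, 0.62, -0.7, 857.58], [0.0, -0.75, -0.66, 836.26], [0.0, 0.0, 0.0, 1.0]] [[486.4247701672144, 0.0, 320.89504132317774], [0.0, 486.4247701672144, 195.39950058019926], [0.0, 0.0, 1.0]]
```

View pics/scene0.png

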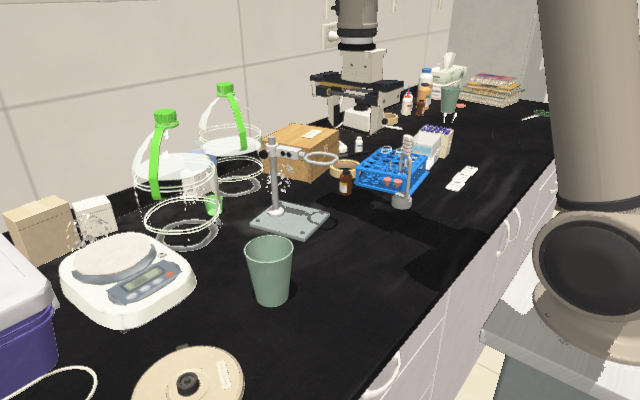

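View pics/side0.png

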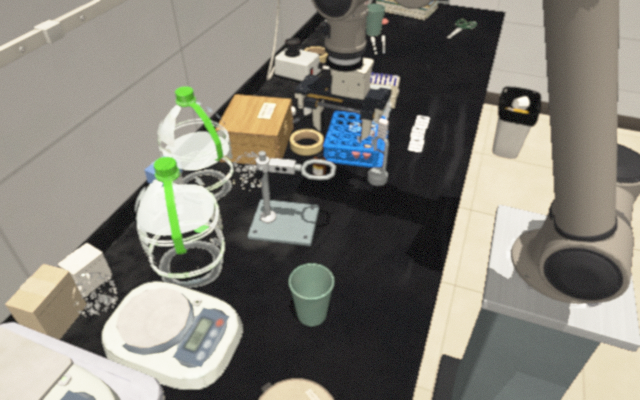

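The scene view shows the weight at about (402,175), the stand base at (290,220), its ring at (322,158), the beaker at (270,270) and the bottle at (346,180). In the side view the ring is at (318,170) and the weight at (378,160), partly hidden by the gripper.

```bash
python3 - <<'E'
from h import *
S=np.load("scene0.npy"); D=np.load("side0.npy")
def info(n,P,x0,y0,x1,y1,zlo,zhi):
    q=P[y0:y1,x0:x1].reshape(-1,3); q=q[np.isfinite(q).all(1)&(q[:,2]>zlo)&(q[:,2]<zhi)]
    print(n,len(q),"med",np.median(q,0).round(0),"p2",np.percentile(q,2,0).round(0),"p98",np.percentile(q,98,0).round(0))
    return q
for z in((3,26),(30,60),(60,88),(90,140),(145,195)): info("weight"+str(z),S,388,130,416,212,*z)
info("ring scene",S,306,148,342,170,135,200)
info("ring side",D,300,158,338,182,135,200)
info("arm",S,275,145,305,162,140,230)
info("col",S,268,140,282,210,30,250)
for n,P,b in(("sc",S,(245,200,332,242)),("sd",D,(245,198,322,245))):
    q=info("base"+n,P,*b,9,19); print(cv2.minAreaRect(q[:,:2].astype(np.float32)))
info("beaker",S,244,232,296,308,5,115);info("beaker rim",S,244,232,296,308,100,115);info("bottle",S,336,165,356,198,5,75)
im=cv2.imread("pics/scene0.png")[120:250,240:440]; cv2.imwrite("pics/z.png",cv2.resize(im,None,fx=4,fy=4,interpolation=2))
E
```

```text
weight(3, 26) 473 med [ 483. -192.   10.] p2 [ 438. -329.    4.] p98 [ 568. -115.   25.]
weight(30, 60) 554 med [ 526. -237.   54.] p2 [ 444. -379.   31.] p98 [ 611. -133.   58.]
weight(60, 88) 123 med [ 519. -250.   73.] p2 [ 443. -433.   61.] p98 [ 587. -131.   86.]
weight(90, 140) 188 med [ 464. -139.  115.] p2 [ 443. -210.   92.] p98 [ 536. -131.  139.]
weight(145, 195) 180 med [ 459. -136.  169.] p2 [ 451. -144.  146.] p98 [ 474. -131.  187.]
ring scene 252 med [541.  88. 180.] p2 [511.  57. 175.] p98 [579. 117. 183.]
ring side 291 med [548.  89. 181.] p2 [512.  55. 176.] p98 [583. 117. 184.]
arm 362 med [619. 108. 182.] p2 [583.  91. 162.] p98 [659. 117. 190.]
col 701 med [663. 114. 114.] p2 [637. -82.  33.] p98 [859. 124. 198.]
basesc 1637 med [614. 113.  14.] p2 [550.  37.  10.] p98 [694. 172.  16.]
((627.8487548828125, 102.11479187011719), (151.12132263183594, 133.88748168945312), 11.868343353271484)
basesd 2142 med [619. 112.  14.] p2 [552.  36.  10.] p98 [701. 171.  17.]
((628.7842407226562, 100.79769897460938), (150.1770477294922, 134.09010314941406), 12.157304763793945)
beaker 2791 med [463. 328.  76.] p2 [432. 159.   8.] p98 [576. 359. 107.]
beaker rim 422 med [471. 322. 105.] p2 [430. 280. 100.] p98 [512. 361. 108.]
bottle 402 med [ 616. -102.   25.] p2 [ 599. -257.    6.] p98 [733. -89.  66.]
```

View pics/z.png

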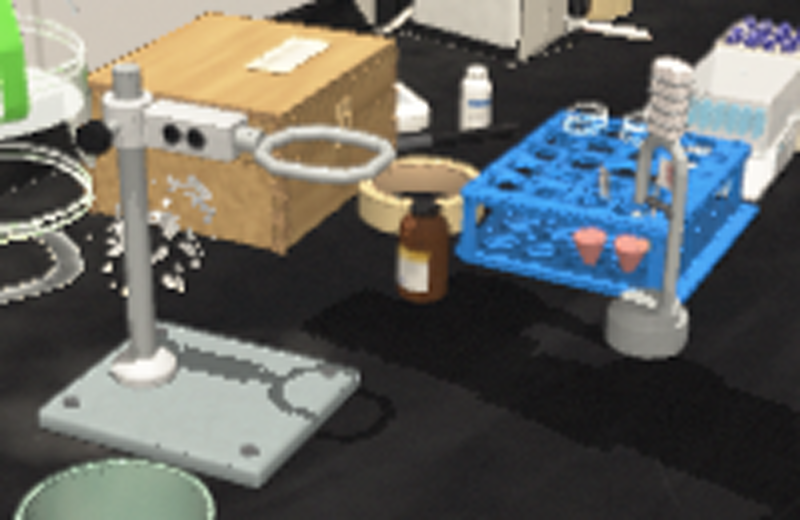

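```bash
python3 - <<'E'
from h import *
S=np.load("scene0.npy"); im=cv2.imread("pics/scene0.png")
v,u=np.indices(S.shape[:2]); 
near=np.isfinite(S).all(-1)&(np.hypot(S[...,0]-462,S[...,1]+138)<32)&(S[...,2]>3)&(S[...,2]<200)
for z in range(5,190,10):
    m=near&(abs(S[...,2]-z)<5)
    if m.sum(): print(z,m.sum(),S[m].mean(0).round(1),"u",u[m].min(),u[m].max(), "xy span",S[m].min(0).round()[:2],S[m].max(0).round()[:2])
m=near&(S[...,2]<26); p=S[m]; A=np.c_[2*p[:,:2],np.ones(len(p))]; print("disc fit",np.linalg.lstsq(A,(p[:,:2]**2).sum(1),rcond=None)[0])
# tip vs shank split in 92..120
for a,b in((92,105),(105,122)):
    m=near&(S[...,2]>a)&(S[...,2]<b); q=S[m]; uu=u[m]; L=uu<np.median([uu.min(),uu.max()])
    print("tip",q[L].mean(0).round(1),"shank",q[~L].mean(0).round(1),L.sum(),(~L).sum())
w,d,P,mm=pts("wrist"); cv2.imwrite("pics/w0.png",w)
print(np.array(mm["camera_from_world"]).round(3).tolist(),np.array(mm["K"])[0])
c=np.array(mm["camera_from_world"])@[460,-137,186,1]; k=np.array(mm["K"])@c[:3]; print(k/k[2])
E
```

```text
5 46 [ 454.5 -123.7    6.5] u 392 411 xy span [ 438. -149.] [ 480. -114.]
15 70 [ 453.1 -123.8   15. ] u 392 411 xy span [ 437. -147.] [ 481. -113.]
25 143 [ 460.7 -132.6   25.4] u 392 411 xy span [ 438. -160.] [ 487. -114.]
35 19 [ 447.8 -133.8   34.2] u 401 409 xy span [ 442. -141.] [ 466. -128.]
45 12 [ 446.7 -134.7   45.2] u 406 409 xy span [ 443. -139.] [ 450. -132.]
55 14 [ 445.9 -133.8   55.2] u 406 409 xy span [ 442. -136.] [ 450. -130.]
65 12 [ 446.5 -132.7   64.7] u 406 409 xy span [ 442. -137.] [ 452. -129.]
75 15 [ 446.3 -133.8   75.1] u 407 410 xy span [ 444. -140.] [ 450. -131.]
85 14 [ 446.6 -134.    85.2] u 407 410 xy span [ 443. -138.] [ 451. -129.]
95 41 [ 459.5 -138.3   95.8] u 399 411 xy span [ 442. -148.] [ 480. -130.]
105 27 [ 460.1 -138.1  104.7] u 399 411 xy span [ 442. -147.] [ 481. -130.]
115 32 [ 460.8 -138.   114.8] u 399 411 xy span [ 442. -147.] [ 482. -130.]
125 26 [ 462.  -138.7  124.6] u 399 411 xy span [ 444. -145.] [ 482. -132.]
135 36 [ 459.1 -137.1  135.2] u 400 411 xy span [ 446. -142.] [ 479. -133.]
145 31 [ 460.6 -136.7  145.2] u 402 411 xy span [ 451. -143.] [ 474. -131.]
155 42 [ 460.5 -136.3  154.9] u 402 412 xy span [ 450. -145.] [ 474. -131.]
165 41 [ 459.9 -135.9  165.5] u 402 412 xy span [ 451. -144.] [ 475. -131.]
175 40 [ 459.9 -136.4  175.4] u 403 413 xy span [ 450. -146.] [ 473. -131.]
185 40 [ 461.4 -137.2  184.5] u 403 412 xy span [ 452. -146.] [ 475. -131.]
disc fit [ 4.61556749e+02 -1.38511349e+02 -2.31734710e+05]
tip [ 472.9 -142.3   97.9] shank [ 449.4 -135.1   97.8] 24 28
tip [ 477.1 -143.6  113.8] shank [ 446.4 -133.5  113.3] 25 26
[[1.0, 0.0, -0.002, -525.198], [0.001, -0.963, 0.269, -32.821], [-0.001, -0.269, -0.963, 389.951], [0.0, 0.0, 0.0, 1.0]] [287.66155847   0.         322.55012392]
[246.2665762  375.50739906   1.        ]
```

>>> carry_out(
  deltas=[
    [[-14,-6,0,-1.5],[-30,-14,0,-3],[-46,-21,0,-4.5],[-62,-28,0,-6],[-78,-35,0,-7.5],[-94,-42,0,-9],[-108,-49,0,-10.5],[-122,-56,0,-12],[-134,-61,0,-13.4],[-138.5,-63,0,-14.4],[-138.5,-63,0,-14.4],[-138.5,-63,0,-14.4]],
  ],
  fingers=91,
)

```text
time: 1.35
tool_pos: [462.0, -138.4, 292.1]
tcp_rot: [3.141, -0.0, 2.825]
contact_force: [-0.4, -0.6, -0.5]
grip_width: 91.0
```

```bash
python3 - <<'E'
from h import *
o=bot.get_obs(); print(o["time"],o["tool_pos"],np.degrees(o["tcp_rot"]),o["joint_positions"])
w,d,P,mm=pts("wrist"); cv2.imwrite("pics/w1.png",w); np.save("w1.npy",P)
m=np.isfinite(P).all(-1)&(P[...,2]>178)&(P[...,2]<196)&(np.hypot(P[...,0]-462,P[...,1]+138)<35)
print(m.sum(), P[m].mean(0), cv2.minAreaRect(P[m][:,:2].astype(np.float32)))
for zz in(165,212):
    c=np.array(mm["camera_from_world"])@[462,-138.5,186,1]; k=np.array(mm["K"])@c[:3]
print(k/k[2])
E
```

```text
1.35 [ 461.98477716 -138.3525735   292.09585235] [ 1.79986476e+02 -1.45364868e-02  1.61844358e+02] [-4.50172822e-01  2.64064431e-01  1.63638054e+00  2.11600611e-04
  1.24143052e+00 -1.70416186e+00]
552 [ 463.92204045 -140.3500314   185.49444802] ((464.9071044921875, -140.7266387939453), (14.026243209838867, 21.60018539428711), 73.92536163330078)
[320.38267058 223.47032344   1.        ]
```

View pics/w1.png

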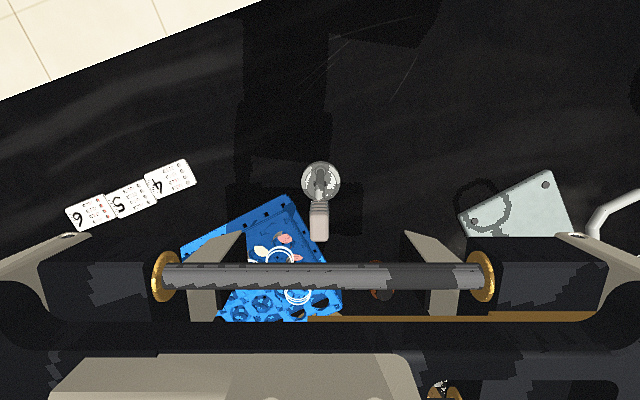

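The wrist view shows the handle's white top at about (318,225), between the open fingers. It measures 14 x 21.6 mm with yaw about -16°, which agrees with the scene view. Descending to grip.

>>> carry_out(
  deltas=[
    [[-1.7,-0.5,20,-0.2],[-1.7,-0.5,45,-0.2],[-1.7,-0.5,65,-0.2],[-1.7,-0.5,76,-0.2],[-1.7,-0.5,80,-0.2],[-1.7,-0.5,80,-0.2]],
  ],
)

```text
time: 2.0
tool_pos: [463.7, -139.3, 212.3]
tcp_rot: [3.142, -0.0, 2.845]
contact_force: [0.0, -1.1, 0.1]
grip_width: 91.5
```

>>> carry_out(
  deltas=[
    [[0,0,0,0],[0,0,0,0],[0,0,0,0],[0,0,0,0],[0,0,0,0],[0,0,0,0],[0,0,0,0],[0,0,0,0],[0,0,0,0],[0,0,0,0],[0,0,0,0],[0,0,0,0]],
  ],
  fingers=0,
)

```text
time: 3.2
tool_pos: [463.4, -139.4, 212.1]
tcp_rot: [3.141, -0.0, 2.845]
contact_force: [-0.0, -0.7, -2.1]
grip_width: 14.2
```

>>> carry_out(
  deltas=[
    [[0,0,-5,0],[0,0,-15,0],[0,0,-35,0],[0,0,-60,0],[0,0,-85,0],[0,0,-105,0],[0,0,-117,0],[0,0,-121,0],[0,0,-121,0],[0,0,-121,0]],
  ],
)

```text
time: 4.2
tool_pos: [463.2, -139.3, 332.6]
tcp_rot: [3.141, -0.001, 2.845]
contact_force: [-1.0, -0.1, -3.8]
grip_width: 14.0
```

>>> carry_out(
  deltas=[
    [[2,6,0,-0.2],[6,18,0,-0.6],[12,36,0,-1.2],[19,56,0,-1.8],[26,76,0,-2.4],[33,96,0,-3.0],[40,116,0,-3.6],[46,136,0,-4.2],[53,155,0,-4.8],[59,172,0,-5.3],[63,185,0,-5.6],[65,191,0,-5.8],[66,193.5,0,-5.8],[66,193.5,0,-5.8],[66,193.5,0,-5.8],[66,193.5,0,-5.8]],
  ],
)

```text
time: 5.8
tool_pos: [457.0, 64.3, 333.2]
tcp_rot: [-3.141, 0.0, -2.933]
contact_force: [0.1, -0.6, -3.0]
grip_width: 14.1
```

```bash
python3 - <<'E'
from h import *
o=bot.get_obs(); print(o["time"],o["tool_pos"],np.degrees(o["tcp_rot"]),o["contact_force"],o["moment"])
im0,d,P,m=pts("wrist"); cv2.imwrite("pics/w2.png",im0)
q=P[np.isfinite(P).all(-1)&(P[...,2]>165)&(P[...,2]<195)&(np.hypot(P[...,0]-540,P[...,1]-83)<55)]
print("wrist ring",len(q), q.min(0) if len(q) else 0)
R=lambda q:(q-[515.8,77.6,0])@np.array([[.978,-.208,0],[.208,.978,0],[0,0,1]])
if len(q): r=R(q); print("in stand axes",np.percentile(r,[1,5,50,95,99],axis=0).round(1))
for n in("scene","side"):
    im,d,P,m=pts(n); cv2.imwrite(f"pics/{n}2.png",im[100:300,200:420] if n=="scene" else im[80:280,220:440])
    q=P[np.isfinite(P).all(-1)&(P[...,2]>170)&(P[...,2]<192)&(np.hypot(P[...,0]-540,P[...,1]-83)<38)]
    r=R(q); print(n,"ring",len(q),np.percentile(r,[1,5,50,95,99],axis=0).round(1))
    f=r[(r[:,0]<6)&(abs(r[:,1])<11)]; print(" front bar",len(f),f.mean(0).round(1),f.min(0).round(1),f.max(0).round(1))
    T=np.array(o["tool_pos"]); 
    q=P[np.isfinite(P).all(-1)&(np.hypot(P[...,0]-T[0],P[...,1]-T[1])<40)&(P[...,2]>100)&(P[...,2]<270)]
    for a,b in((115,150),(150,205),(210,240),(240,262)):
        s=q[(q[:,2]>a)&(q[:,2]<b)]; print(" wt",a,b,len(s),s.mean(0).round(1),s.min(0).round(),s.max(0).round())
a=cv2.imread("pics/scene2.png");b=cv2.imread("pics/side2.png"); cv2.imwrite("pics/pair2.png",cv2.resize(np.hstack([a,b]),(792,360),interpolation=2))
E
```

```text
5.8 [456.99871919  64.30510416 333.20692888] [-1.79989822e+02  1.34924388e-03 -1.68059395e+02] [ 0.1014448  -0.55275211 -2.98550156] [ 0.09541422  0.01500936 -0.02330597]
wrist ring 10 [563.81366003  68.70953731 176.90204442]
in stand axes [[ 5.340e+01 -2.050e+01  1.769e+02]
 [ 5.350e+01 -2.050e+01  1.769e+02]
 [ 5.460e+01 -1.000e-01  1.784e+02]
 [ 5.590e+01  2.030e+01  1.801e+02]
 [ 5.620e+01  2.040e+01  1.806e+02]]
scene ring 223 [[ -3.6 -27.6 175.2]
 [ -3.  -26.5 176.1]
 [ 23.    8.3 180. ]
 [ 58.8  31.3 182.5]
 [ 61.1  32.4 183. ]]
 front bar 23 [ -2.1  -0.5 180.4] [ -4.1 -10.8 176.5] [  1.7  10.1 182.3]
 wt 115 150 418 [450.4  78.  138.9] [431.  47. 121.] [482.  93. 150.]
 wt 150 205 128 [440.5  65.1 174.6] [434.  58. 150.] [458.  82. 205.]
 wt 210 240 150 [454.9  67.8 223.9] [436.  60. 211.] [475.  75. 240.]
 wt 240 262 125 [455.4  68.  252. ] [438.  60. 240.] [476.  74. 262.]
side ring 231 [[ -2.9 -30.3 174.7]
 [ -1.2 -27.4 176.6]
 [ 23.8   2.8 180.7]
 [ 56.7  30.4 183.7]
 [ 61.2  32.2 184.2]]
 front bar 21 [  0.2   0.5 181.4] [ -3.2  -6.7 178.6] [  4.    9.7 184.3]
 wt 115 150 376 [455.4  77.3 140.2] [432.  46. 120.] [484.  93. 150.]
 wt 150 205 127 [447.4  65.2 167.3] [435.  51. 150.] [477.  83. 205.]
 wt 210 240 124 [456.4  67.  223.6] [438.  60. 210.] [478.  74. 240.]
 wt 240 262 99 [456.8  67.6 252. ] [438.  60. 240.] [477.  73. 262.]
```

View pics/pair2.png

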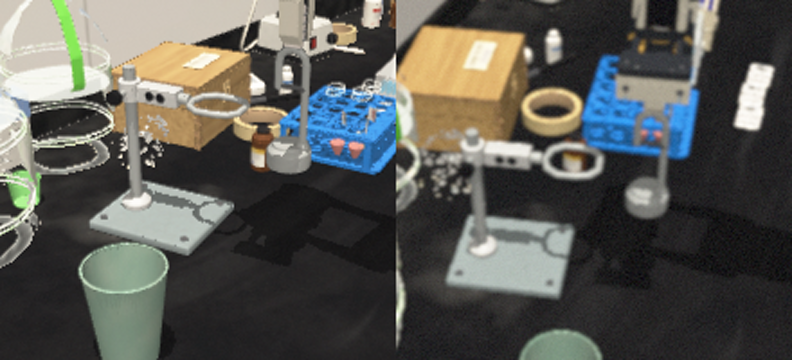

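The pictures show the weight hanging upright in the gripper, with its opening toward the ring and the ring bar level with the gap. The bar's centre height is about 180. Moving it in.

>>> carry_out(
  deltas=[
    [[-3,0.5,0,0],[-8,1.5,0,0],[-14,1.5,0,0],[-20,1.5,0,0],[-26,1.5,0,0],[-32,1.5,0,0],[-38,1.5,0,0],[-44,1.5,0,0],[-50,1.5,0,0],[-55,1.5,0,0],[-58,1.5,0,0],[-60,1.5,0,0],[-60,1.5,0,0],[-60,1.5,0,0]],
  ],
)

```text
time: 7.35
tool_pos: [515.2, 78.8, 333.2]
tcp_rot: [3.142, -0.0, -2.932]
contact_force: [0.4, -0.6, -3.5]
grip_width: 14.2
```

```bash
python3 - <<'E'
from h import *
F=[];
for i in range(6):
    im,d,P,m=pts("side" if i%2 else "scene"); o=bot.get_obs(); F.append(o["contact_force"])
    if i<2: cv2.imwrite(f"pics/s3_{i}.png",im[120:260,280:360] if i==0 else im[100:240,270:350])
print(np.mean(F,0),np.std(F,0),o["time"],o["tool_pos"],np.degrees(o["tcp_rot"]))
a=cv2.imread("pics/s3_0.png");b=cv2.imread("pics/s3_1.png"); cv2.imwrite("pics/pair3.png",cv2.resize(np.hstack([a,b]),(640,560),interpolation=2))
E
```

```text
[-0.19632546  0.32475818 -3.40705618] [0.51956595 0.19899619 0.59043672] 7.65 [515.22371338  78.77816739 333.33001575] [-1.79996491e+02  1.14493495e-02 -1.67999924e+02]
```

View pics/pair3.png

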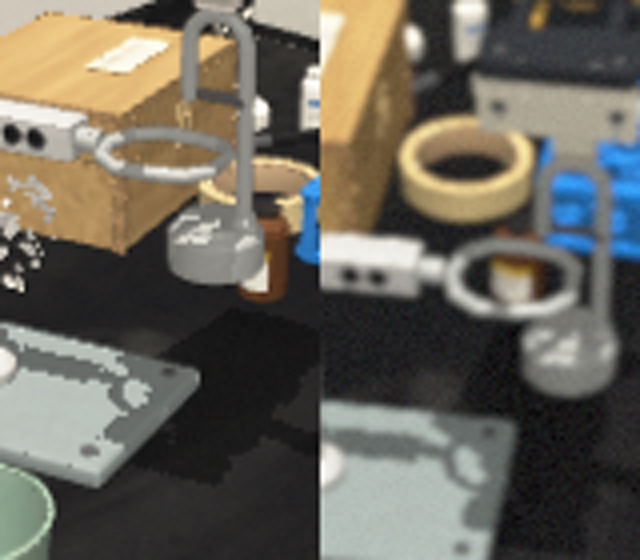

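The gate is visible just above the ring's front bar, the tip is over the ring's opening and the disc is below it. The force baseline is -3.4 N in z. Lowering.

>>> carry_out(
  deltas=[
    [[0,0,3,0],[0,0,8,0],[0,0,14,0],[0,0,19,0],[0,0,23,0],[0,0,26,0],[0,0,27,0],[0,0,27,0]],
  ],
)

```text
time: 8.45
tool_pos: [515.3, 78.8, 306.1]
tcp_rot: [-3.142, -0.0, -2.932]
contact_force: [-0.2, 0.1, -3.4]
grip_width: 13.7
```

>>> carry_out(
  deltas=[
    [[0,0,0.5,0],[0,0,1,0],[0,0,1.5,0],[0,0,2,0],[0,0,2,0]],
  ],
)

```text
time: 8.95
tool_pos: [515.3, 78.8, 304.2]
tcp_rot: [-3.142, -0.0, -2.932]
contact_force: [-0.4, 0.8, -3.5]
grip_width: 13.5
```

>>> carry_out(
  deltas=[
    [[0,0,0.5,0],[0,0,1,0],[0,0,1.5,0],[0,0,2,0],[0,0,2,0]],
  ],
)

```text
time: 9.45
tool_pos: [515.3, 78.8, 302.3]
tcp_rot: [-3.142, 0.0, -2.932]
contact_force: [-0.8, 0.4, -2.4]
grip_width: 13.8
```

>>> carry_out(
  deltas=[
    [[0,0,0.5,0],[0,0,1,0],[0,0,1.5,0],[0,0,2,0],[0,0,2,0]],
  ],
)

```text
time: 9.95
tool_pos: [515.3, 78.8, 300.5]
tcp_rot: [-3.141, 0.0, -2.932]
contact_force: [-1.4, 0.2, 3.2]
grip_width: 14.0
```

>>> carry_out(
  deltas=[
    [[0,0,0.5,0],[0,0,1,0],[0,0,1.5,0],[0,0,2,0],[0,0,2,0]],
  ],
)

```text
time: 10.45
tool_pos: [515.3, 78.8, 298.1]
tcp_rot: [-3.142, -0.0, -2.932]
contact_force: [-2.2, -1.9, 2.1]
grip_width: 14.2
```

>>> carry_out(
  deltas=[
    [[0,0,1,0],[0,0,2,0],[0,0,3,0],[0,0,4,0],[0,0,5,0],[0,0,6,0],[0,0,6,0]],
  ],
)

```text
time: 11.15
tool_pos: [515.7, 78.8, 292.4]
tcp_rot: [-3.141, 0.001, -2.932]
contact_force: [-1.0, 0.6, 5.3]
grip_width: 14.1
```

>>> carry_out(
  deltas=[
    [[0,0,1,0],[0,0,2,0],[0,0,3,0],[0,0,4,0],[0,0,5,0],[0,0,6,0],[0,0,6,0]],
  ],
)

```text
time: 11.85
tool_pos: [514.8, 78.7, 285.6]
tcp_rot: [3.141, -0.002, -2.932]
contact_force: [-2.7, -1.0, 2.5]
grip_width: 13.7
```

>>> carry_out(
  deltas=[
    [[0,0,1,0],[0,0,2,0],[0,0,3,0],[0,0,4,0],[0,0,5,0],[0,0,6,0],[0,0,6,0]],
  ],
)

```text
time: 12.55
tool_pos: [515.0, 78.8, 279.8]
tcp_rot: [3.141, -0.001, -2.932]
contact_force: [-3.8, -1.2, 0.9]
grip_width: 13.9
```

>>> carry_out(
  deltas=[
    [[0,0,1,0],[0,0,2,0],[0,0,3,0],[0,0,4,0],[0,0,4,0]],
  ],
)

```text
time: 13.05
tool_pos: [515.0, 78.8, 275.8]
tcp_rot: [3.141, -0.001, -2.932]
contact_force: [-3.3, -1.1, -0.6]
grip_width: 13.4
```

>>> carry_out(
  deltas=[
    [[0,0,1,0],[0,0,2,0],[0,0,3,0],[0,0,4,0],[0,0,4,0]],
  ],
)

```text
time: 13.55
tool_pos: [514.7, 78.7, 271.5]
tcp_rot: [3.141, -0.002, -2.932]
contact_force: [-6.0, -1.3, -4.5]
grip_width: 13.5
```

>>> carry_out(
  deltas=[
    [[0,0,1,0],[0,0,2,0],[0,0,3,0],[0,0,4,0],[0,0,4,0]],
  ],
)

```text
time: 14.05
tool_pos: [516.2, 78.9, 268.5]
tcp_rot: [-3.141, 0.003, -2.932]
contact_force: [-0.4, 0.8, -3.7]
grip_width: 13.8
```

The gate has snapped shut: the side force is gone and z is back at baseline. Seating gently from here.

>>> carry_out(
  deltas=[
    [[0,0,0.5,0],[0,0,1,0],[0,0,1.5,0],[0,0,2,0],[0,0,2.5,0],[0,0,3,0],[0,0,3,0]],
  ],
)

```text
time: 14.75
tool_pos: [515.3, 78.8, 265.2]
tcp_rot: [-3.142, -0.0, -2.932]
contact_force: [0.2, 0.1, -4.5]
grip_width: 14.3
```

>>> carry_out(
  deltas=[
    [[0,0,0.5,0],[0,0,1,0],[0,0,1,0]],
  ],
)

```text
time: 15.05
tool_pos: [515.3, 78.8, 264.2]
tcp_rot: [3.142, -0.0, -2.932]
contact_force: [0.3, -0.1, -3.8]
grip_width: 14.3
```

>>> carry_out(
  deltas=[
    [[0,0,0.5,0],[0,0,1,0],[0,0,1,0]],
  ],
)

```text
time: 15.35
tool_pos: [515.3, 78.8, 263.2]
tcp_rot: [3.142, -0.0, -2.932]
contact_force: [0.5, -0.1, -3.4]
grip_width: 13.8
```

>>> carry_out(
  deltas=[
    [[0,0,0.5,0],[0,0,0.5,0]],
  ],
)

```text
time: 15.55
tool_pos: [515.3, 78.8, 262.7]
tcp_rot: [3.142, -0.0, -2.932]
contact_force: [0.1, 0.4, -3.7]
grip_width: 13.9
```

>>> carry_out(
  deltas=[
    [[0,0,0.5,0],[0,0,0.5,0]],
  ],
)

```text
time: 15.75
tool_pos: [515.3, 78.8, 262.2]
tcp_rot: [-3.142, -0.0, -2.932]
contact_force: [0.3, 0.1, -3.6]
grip_width: 14.0
```

>>> carry_out(
  deltas=[
    [[0,0,0.5,0],[0,0,0.5,0]],
  ],
)

```text
time: 15.95
tool_pos: [515.3, 78.8, 261.7]
tcp_rot: [3.142, 0.0, -2.932]
contact_force: [0.2, 0.9, -4.5]
grip_width: 13.9
```

>>> carry_out(
  deltas=[
    [[0,0,0.5,0],[0,0,0.5,0]],
  ],
)

```text
time: 16.15
tool_pos: [515.3, 78.8, 261.2]
tcp_rot: [3.142, -0.0, -2.932]
contact_force: [0.6, 0.9, -3.5]
grip_width: 13.6
```

>>> carry_out(
  deltas=[
    [[0,0,0.5,0],[0,0,0.5,0]],
  ],
)

```text
time: 16.35
tool_pos: [515.3, 78.8, 260.7]
tcp_rot: [-3.142, 0.0, -2.932]
contact_force: [-0.0, -0.5, -3.0]
grip_width: 13.9
```

>>> carry_out(
  deltas=[
    [[0,0,0.5,0],[0,0,0.5,0]],
  ],
)

```text
time: 16.55
tool_pos: [515.4, 78.8, 260.5]
tcp_rot: [-3.141, 0.001, -2.932]
contact_force: [-0.5, -0.1, -1.9]
grip_width: 13.8
```

>>> carry_out(
  deltas=[
    [[0,0,0.5,0],[0,0,0.5,0]],
  ],
)

```text
time: 16.75
tool_pos: [515.4, 78.8, 260.3]
tcp_rot: [-3.141, 0.001, -2.932]
contact_force: [-1.0, 0.0, 1.9]
grip_width: 13.9
```

>>> carry_out(
  deltas=[
    [[0,0,0.5,0],[0,0,0.5,0]],
  ],
)

```text
time: 16.95
tool_pos: [515.4, 78.8, 260.1]
tcp_rot: [-3.141, 0.001, -2.932]
contact_force: [-2.6, 0.1, 5.9]
grip_width: 13.6
```

>>> carry_out(
  deltas=[
    [[0,0,0.3,0],[0,0,0.6,0],[0,0,0.6,0]],
  ],
)

```text
time: 17.25
tool_pos: [515.4, 78.8, 260.0]
tcp_rot: [-3.141, 0.002, -2.932]
contact_force: [-3.5, -0.3, 9.9]
grip_width: 13.9
```

>>> carry_out(
  deltas=[
    [[0,0,0.1,0],[0,0,0.1,0]],
  ],
)

```text
time: 17.45
tool_pos: [515.4, 78.8, 260.0]
tcp_rot: [-3.141, 0.002, -2.932]
contact_force: [-3.3, -0.5, 9.3]
grip_width: 13.9
```

>>> carry_out(
  deltas=[
    [[0,0,0,0],[0,0,0,0]],
  ],
)

```text
time: 17.65
tool_pos: [515.4, 78.8, 260.0]
tcp_rot: [-3.141, 0.002, -2.932]
contact_force: [-3.1, -0.1, 10.3]
grip_width: 14.0
```

>>> carry_out(
  deltas=[
    [[0,0,0.2,0],[0,0,0.2,0],[0,0,0.2,0]],
  ],
)

```text
time: 17.95
tool_pos: [515.4, 78.8, 259.9]
tcp_rot: [-3.141, 0.002, -2.932]
contact_force: [-4.1, 0.3, 10.7]
grip_width: 13.9
```

>>> carry_out(
  deltas=[
    [[0,0,0,0],[0,0,0,0],[0,0,0,0]],
  ],
)

```text
time: 18.25
tool_pos: [515.4, 78.8, 259.9]
tcp_rot: [-3.141, 0.002, -2.932]
contact_force: [-4.0, 1.0, 12.0]
grip_width: 13.7
```

>>> carry_out(
  deltas=[
    [[0,0,0,0],[0,0,0,0],[0,0,0,0],[0,0,0,0],[0,0,0,0],[0,0,0,0]],
  ],
)

```text
time: 18.85
tool_pos: [515.4, 78.8, 259.9]
tcp_rot: [-3.141, 0.002, -2.932]
contact_force: [-4.3, 1.0, 10.3]
grip_width: 14.0
```

>>> carry_out(
  deltas=[
    [[0,0,0,0],[0,0,0,0],[0,0,0,0],[0,0,0,0],[0,0,0,0],[0,0,0,0]],
  ],
)

```text
time: 19.45
tool_pos: [515.4, 78.8, 259.9]
tcp_rot: [-3.141, 0.002, -2.932]
contact_force: [-4.0, 0.6, 10.9]
grip_width: 14.1
```

```bash
python3 - <<'E'
from h import *
F=[]
for i in range(6):
    im,d,P,m=pts("scene"); o=bot.get_obs(); F.append(o["contact_force"])
print(np.mean(F,0),np.std(F,0),o["time"],o["tool_pos"])
cv2.imwrite("pics/s4.png",cv2.resize(im[110:250,270:370],(500,700))[:600])
E
```

```text
[-4.31765184 -0.04169304 10.88197338] [0.42004943 0.33101542 0.45444953] 19.75 [515.43129027  78.8044418  259.90957429]
```

View pics/s4.png

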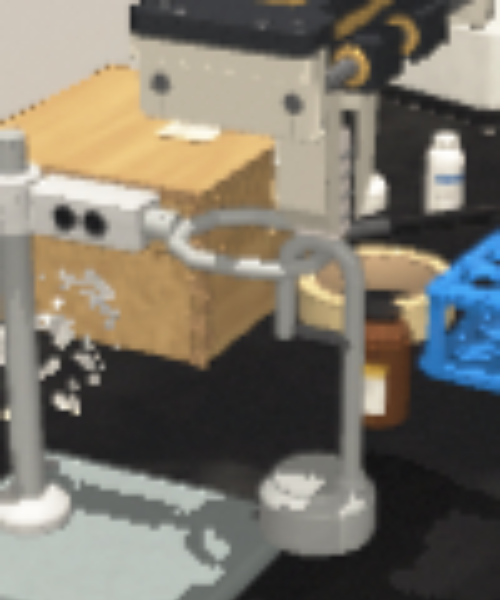

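The bar is seated under the arch, with the gate shut below it near (320,340). The load held at about 14.3 N (10.9 + 3.4) for over a second. Unloading, then letting go.

>>> carry_out(
  deltas=[
    [[0,0,-0.5,0],[0,0,-1,0],[0,0,-1.5,0],[0,0,-1.9,0],[0,0,-1.9,0]],
  ],
)

```text
time: 20.25
tool_pos: [515.4, 78.8, 260.3]
tcp_rot: [-3.142, 0.0, -2.932]
contact_force: [-0.7, 0.7, 2.9]
grip_width: 13.6
```

>>> carry_out(
  deltas=[
    [[0,0,0,0],[0,0,0,0],[0,0,0,0],[0,0,0,0],[0,0,0,0],[0,0,0,0],[0,0,0,0],[0,0,0,0]],
  ],
  fingers=60,
)

```text
time: 21.05
tool_pos: [515.3, 78.8, 260.2]
tcp_rot: [-3.142, 0.0, -2.932]
contact_force: [-0.4, -0.4, 0.5]
grip_width: 59.9
```

>>> carry_out(
  deltas=[
    [[0,0,-5,0],[0,0,-15,0],[0,0,-30,0],[0,0,-50,0],[0,0,-75,0],[0,0,-95,0],[0,0,-110,0],[0,0,-120,0],[0,0,-120,0],[0,0,-120,0]],
  ],
)

```text
time: 22.05
tool_pos: [515.1, 78.8, 379.9]
tcp_rot: [3.142, -0.0, -2.932]
contact_force: [-0.3, 0.7, 0.4]
grip_width: 60.3
```

```bash
python3 - <<'E'
from h import *
im,d,P,m=pts("scene"); im2,_,P2,_=pts("side"); o=bot.get_obs(); print(o["time"],o["tool_pos"],o["contact_force"])
a=cv2.resize(im[110:310,230:380],(390,520)); b=cv2.resize(im2[110:330,220:385],(390,520)); cv2.imwrite("pics/p5.png",np.hstack([a,b]))
for c,r in(("beaker",(471,322,45)),("bottle",(612,-100,22))):
    q=P[np.isfinite(P).all(-1)&(np.hypot(P[...,0]-r[0],P[...,1]-r[1])<r[2])&(P[...,2]>5)&(P[...,2]<120)]; print(c,len(q),np.median(q,0).round(1),q.max(0).round())
q=P[np.isfinite(P).all(-1)&(np.hypot(P[...,0]-515,P[...,1]-78)<45)&(P[...,2]>30)&(P[...,2]<240)]
for z in(55,65,75,90,110,130,200,215,230):
    s=q[abs(q[:,2]-z)<5]; print(z,len(s),s.mean(0).round(1) if len(s) else "")
E
```

```text
22.15 [515.03636813  78.8060773  379.3452681 ] [-0.00311997 -0.22350131  0.48288663]
beaker 2712 [461.2 329.4  77.3] [514. 363. 109.]
bottle 205 [606.1 -98.6  40.5] [626. -88.  68.]
55 88 [504.   96.2  55.1]
65 112 [505.6  95.3  65.5]
75 176 [511.9  86.3  75. ]
90 22 [498.5  78.7  90.2]
110 16 [497.9  78.2 109.4]
130 16 [497.8  79.3 129.4]
200 54 [512.5  84.4 200. ]
215 55 [512.4  84.3 215.1]
230 63 [512.6  84.4 230.4]
```

View pics/p5.png

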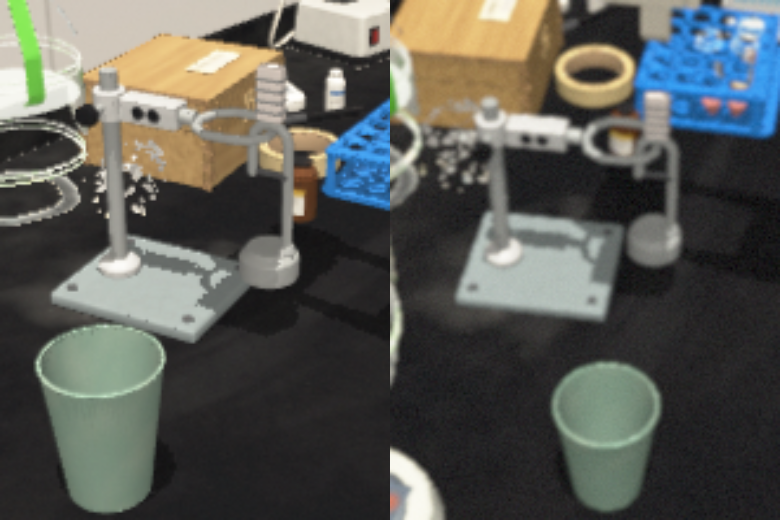

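The weight hangs upright and free from the ring, with the bar under the arch and the gate shut. The beaker and bottle have not moved. I'll let it settle briefly, then hand in.

>>> carry_out(
  deltas=[
    [[0,0,0,0],[0,0,0,0],[0,0,0,0],[0,0,0,0],[0,0,0,0],[0,0,0,0],[0,0,0,0],[0,0,0,0],[0,0,0,0],[0,0,0,0]],
  ],
)

```text
time: 23.15
tool_pos: [515.3, 78.8, 380.2]
tcp_rot: [-3.142, 0.0, -2.932]
contact_force: [0.1, -0.1, -0.1]
grip_width: 60.0
```

```bash
python3 -c "
from plant import bot
print(bot.close_job())"
```

```text
the job is handed in; nothing more can be done
None
```

The check weight is hanging freely from the ring with the gate shut under the bar, and I handed the job in at about 23 s.

- **Snap-in:** I took the weight by its handle, turned it to face the ring, brought the bar into the hook's gap and pressed down. The gate opened at about 6.5 N and snapped shut below the bar. The highest load I read while it was opening was about 9 N.
- **Press on the cell:** With the bar under the arch I held about 14.3 N. Readings ran from about 13.3 to 15.4 N for roughly 2 s. That is relative to a baseline of -3.4 N with the weight hanging in the gripper; single force readings scatter by about 0.5 N. The force is only reported at the end of each move, so short peaks in between were not seen. The highest load I read in the whole job was about 15.4 N.
- **Last checks:** After release the pictures showed the weight upright on the ring. The beaker and bottle were upright where they had been, and the gripper was clear with its force near zero.
- **Off-centre bar:** There was a side force of about 4 N during the press, so the bar sat an estimated 2 mm off the arch's centre. It disappeared on release.

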